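Load the combination stone into its holder, fine side up

ROBOT

A 6-joint arm with a two-finger parallel gripper is mounted at the origin on a cart in front of the work surface, level with it; the furniture and walls round the work are solid. World frame = base frame: x ahead of the robot, y to its left, z up, the work surface at z = 0. Lengths are in m, angles in rad, forces in N, time in s.
With the tool pointing down it reaches from about 0.275 to 0.825 m from the base axis. Payload 5.2 kg.
Tool frame: the origin (TCP) lies midway between the tips of the shut fingers; the grasp point (between the pads) lies 19 mm behind it; z points along the fingers, y is the line along which they close (so a half turn about z gives the same grasp; the last joint's range is limited). The gripper opens to 93 mm and grips with 3 to 60 N. Pads are 15 mm wide; open, the fingers measure 128 mm over their backs; the gripper's body (75 mm by 188 mm) begins 65 mm behind the grasp point.
Start: joints at [0.907, 0.259, 1.535, -0, 1.348, -0.203], TCP at [0.245, 0.493, 0.219] pointing down, gripper open.
Joint ranges: [-3.14, 3.14], [-0.91, 2.08], [0.19, 2.58], [-1.22, 4.36], [0.22, 2.71], [-3.12, 3.12]. Speed limits (rad/s): [2.57, 2.57, 3.14, 3.14, 3.14, 3.14].

INTERFACE

Orientations are given as a rotation vector (axis times angle).
In Python, from workcell import r, viewer gives the robot as it stands.
- The arm moves only by the tool move_arm, never from a script. Its argument "rows" is text: rows parted by semicolons, each of 7 numbers parted by spaces: the turn, a rotation vector about the tool's x, y, z in degrees, then the shift along the tool's x, y, z in mm, then the gripper command: -1 is fully open, 1 is shut, values between are in proportion. In form: rx ry rz x y z gripper; .... A call has 1 to 5 rows; each row shifts and turns the commanded pose from where the row before left it, along the tool's axes as they then stand; what a row does not reach is not made up. A row lasts 1/10 s, in which the tool goes at most 50 mm and 8.59 degrees, less where a joint would pass 70% of its speed; a pose out of reach is approached as far as the arm can. A call with a gripper value outside its range is refused whole. The fingers move at their own pace and stop on an object; "squeeze" is the grip in N (left out, the last holds). Time passes only in rows, so rows that do not move let the fingers close. It gives the time, the measured TCP pose, the force, the opening and the grip force at its end, in the units of the state.
- r.get_state(): the state, without advancing time (a new reading comes with each control period).
- viewer.snapshot(name): name is "side" or "top"; returns (picture, depth): 420x560x3 uint8, red, green, blue; 420x560 float32, m along the optical axis (not along the pixel's ray), 0 where there is no reading.
- viewer.camera_model(name): a dict with "mtx" (3x3 intrinsics, pixels), "k1" (the pictures are not rectified: a ray, as slopes to the right and down, at radius r is drawn at 1 + k1 r^2 times it, then the intrinsics apply), "extrinsics" (4x4, takes a point from camera to world coordinates). Camera axes: x right, y down, z forward; pixel columns grow to the right and rows downward; lengths in m; the calibration is good to about 2 mm. A picture is of the moment at which its call begins. camera_model takes no time and is no camera call.
- r.finish_job(): hands the job in; it is judged then, once.
The state is a dict: "time_s": time; "joint_positions": joint angles; "qd": joint speeds; "joint_efforts": joint torques, N m; "eef_pos": TCP position; "tool_rot": TCP orientation; "wrist_force": force on the tool from outside, world axes, zero at the start; "torque": the same for the moment, N m; "gripper_width": finger opening in m; "grip_force": force on a finger pad.
Only numpy, scipy, OpenCV 4.12 (cv2) and the standard library are available. Lean on these libraries where they do the work, as an engineer would, in place of code of your own. Each camera call takes 0.05 s, during which the arm holds its last target. There are 200 camera calls.

TASK

Get the two-colour whetstone that stands on edge ready for honing. Open the stone holder by lifting its red latch lever over centre so that it springs open; tip the stone over the low wooden bench stop, by pushing it against the stop, so that it comes to lie on top of the stop with its cream face up, and let go of it there. Then pick it up again and lay it squarely in the middle of the holder's rubber bed, between end stop and jaw, cream face still up, and leave the latch open, since I shall wet the stone before I clamp it; do not knock the other things about.

Things in the scene. Friction and masses are not known exactly. Their poses are not given: they have to be found in the camera images.
- stone: Combination whetstone block 180 x 62 x 34 mm, 0.55 to 0.85 kg: red-brown coarse layer, cream fine layer 13.5 mm thick. Stands on the bench on a long narrow edge (62 mm high), at any heading. Origin: centre of the block. Own x: through the 34 mm thickness, out of the cream face; y: along the 180 mm; z: across the 62 mm width (up while on edge). Lying cream face up, x points up.
- bench_stop: Bench stop: straight hardwood batten fixed to the bench, 200 mm long (own y), 44 mm wide (x), 10 mm high, square-edged; usable from either side. Origin: centre of its underside. A stone standing against it and pushed about 50 mm up tips over its edge (under 4 N), balances near 39 deg, then falls flat on top of it, overhanging its near side by 10 mm; the pushed face ends up.
- holder: Stone holder: dark board 96 mm wide (own x), 345 mm long (y = -230 to 115 mm), top 14 mm above the bench, fixed. Origin: on the bench below the bed's middle. Steel end stop, face at y = +96 mm; steel jaw, face at y = -82 mm with latch closed (too short for the stone), -96 mm when open. Both 70 mm wide, 38 mm high. Nothing beside the bed at +-x.
- bed (a point): Middle of the top of the holder's black rubber bed pad (46 x 150 mm), 20 mm above the bench; axes as the holder's. A stone lying in the bed has its centre 17 mm above this point.
- latch (a joint): Angle of the red-gripped lever of the holder's over-centre draw latch, rad: 0 closed (lever level, pointing to the holder's -y), 2.4 open (over upright, leaning toward the bed). Raising the grip opens it. Centre at 0.45: below it the spring pulls it shut (about 1.6 N at the grip), beyond it the spring carries it open, the hook comes off its catch and the jaw slides back.
- latch_grip (a point): Middle of the lever's red grip (16 mm across, along the holder's x; 12 mm high; 34 mm along the lever), 44 mm above the bench when closed; free on both sides. Moves with the lever.
- latch_hinge (a point): Pivot of the lever, 40 mm above the bench, 63 mm from the grip's middle; the lever turns about the holder's x here. Slides 14 mm toward the holder's -y as the latch opens.
- stone_green: Bystander: green whetstone, 180 mm long, 60 mm high and 20 mm thick, standing on its long narrow edge at the right of the bench. Origin: centre of one of its big faces; own y along its length.
- nagura: Bystander: small cream stone block 28 x 52 x 24 mm high lying 25 to 45 mm from the combination stone's cream face. Origin: centre of its underside, y along its 52 mm.
- angle_clip: Bystander: small black plastic sharpening clip, 64 mm long, 12 mm wide and high, lying 25 to 45 mm from the combination stone's red-brown face. Origin: centre of its underside, y along its length.
- scrub_brush: Bystander: wooden scrub brush 156 x 41 x 26 mm high, lying near the bench's front. Origin: centre of its underside, y along its length.
- handle_blank: Bystander: octagonal wooden knife-handle blank 132 x 25 x 25 mm, at the right of the bench. Origin: centre of its underside, y along its length.
- hammer: Bystander: small hammer 228 x 72 x 24 mm, at the right of the bench. Origin: centre of its underside, y along the handle.
- screwdriver_red: Bystander: screwdriver with a red handle, 202 x 28 x 31 mm, at the right of the bench. Origin: centre of its underside, y along its length.
- enamel_cup: Bystander: white enamel cup, 76 mm across and 76 mm high with an ear, at the bench's front right. Origin: under its middle.

How it is judged:
On the way, in this order (a step that is already met when the one before it is completed fails the run):
1. the stone is tipped over the bench stop: it touches the stop while it leans, its cream face turning upward (cream face between 23 and 74 degrees from facing straight up) (angle between stone's own x axis and vertical between 0.4 and 1.3 rad and contact force between stone and bench_stop above 0.2 N), for 0.02 s.
2. the stone lies still on top of the bench stop, cream face up (within 7 degrees), and the fingers have let go of it (angle between stone's own x axis and vertical below 0.12 rad and contact force between stone and bench_stop above 2 N and z of stone in the frame of bench_stop between 0.021 and 0.033 m and linear speed of stone below 0.03 m/s and contact force between the fingers and stone below 0.3 N), for 0.2 s.
At the end, for the whole second after the job is handed in: The stone rests flat on the holder's bed between stop and jaw, cream face up and lengthwise (each within 4.5 degrees), its centre within 10 mm of the bed's middle across, 9 mm along, 13 to 22 mm above the pad; latch lever open past 1.8 rad; bystanders moved under 30 mm (angle between stone's own x axis and vertical below 0.08 rad and x of stone in the frame of bed between -0.01 and 0.01 m and y of stone in the frame of bed between -0.009 and 0.009 m and z of stone in the frame of bed between 0.013 and 0.022 m and angle between the y axis of stone and the y axis of holder, either way round below 0.08 rad and value of joint latch above 1.8 rad and linear speed of stone below 0.02 m/s); the robot touches nothing.
It fails at once if a bystander is moved more than 30 mm (distance of any of stone_green, nagura, angle_clip, scrub_brush, handle_blank, hammer, screwdriver_red, enamel_cup from where it was at the start of the episode above 0.03 m).
It also fails if it takes over 72 s, if anything falls off the work surface, if the arm or the gripper's body presses on something with over 40 N, if the wrist force passes 120 N, or if a joint passes its speed limit or range.

## Working session

There is one attempt and no reset: what is moved stays moved. The work goes in short steps, Python scripts to look and compute and a tool call to move; the robot and the scene stay as the last step left them, time stands still between calls to the robot, and variables do not carry over. Pictures are saved under pics/ and viewed, at most 10 in all, crops included, and the job is handed in when it is done.

Besides the shell and the picture viewer there is one more tool, called after "Call:" by a JSON object that holds its "api" and its "payload", one argument or row to a line. move_arm: Moves the arm, as the interface text tells. Its arguments: {"type":"object","properties":{"rows":{"type":"string"},"squeeze":{"type":"number"}},"required":["rows"]}

```bash
mkdir -p pics
cat > h.py <<'E'
import numpy as np, cv2
from workcell import r, viewer
def snap(n,f=None):
    im,d=viewer.snapshot(n)
    if f: cv2.imwrite(f'pics/{f}.png',im[:,:,::-1])
    return im,d
def rays(n,uv):
    c=viewer.camera_model(n);K=np.array(c['mtx'],float)
    p=cv2.undistortPoints(np.array(uv,float).reshape(-1,1,2),K,np.array([c['k1'],0,0,0,0.])).reshape(-1,2)
    T=np.array(c['extrinsics']);return T,np.c_[p,np.ones(len(p))]
def onplane(n,uv,z):
    T,p=rays(n,uv);w=p@T[:3,:3].T;s=(z-T[2,3])/w[:,2];return T[:3,3]+w*s[:,None]
def cloud(n,d):
    h,w=d.shape;v,u=np.mgrid[:h,:w];T,p=rays(n,np.c_[u.ravel(),v.ravel()])
    P=(p*d.reshape(-1,1))@T[:3,:3].T+T[:3,3];P[d.ravel()==0]=np.nan
    return P.reshape(h,w,3)
E
python3 - <<'E'
from h import *
for n in('top','side'):
    im,d=snap(n,n+'0');np.savez(n+'0.npz',im=im,d=d);print(np.round(np.array(viewer.camera_model(n)['extrinsics']),3), (d==0).mean())
s=r.get_state();print(s)
E
```

```text
[[ 0.029 -0.989  0.144  0.289]
 [-1.    -0.027  0.015 -0.02 ]
 [-0.011 -0.144 -0.99   1.482]
 [ 0.     0.     0.     1.   ]] 0.003954081632653061
[[-0.998 -0.012  0.054  0.396]
 [-0.054  0.42  -0.906  1.152]
 [-0.012 -0.908 -0.42   0.587]
 [ 0.     0.     0.     1.   ]] 0.11824404761904762
{'time_s': 0.1, 'joint_positions': array([ 9.07164190e-01,  2.59233788e-01,  1.53588716e+00,  2.91886369e-05,
        1.34797308e+00, -2.02795958e-01]), 'qd': array([-0.00080534, -0.00072641, -0.00110205, -0.00101284,  0.00195408,
       -0.00023909]), 'joint_efforts': array([ 2.10982339e-04, -4.38210368e+01, -2.84642100e+01,  7.18107121e-02,
        3.62273259e-02, -2.34737183e-05]), 'eef_pos': array([0.24427565, 0.4922887 , 0.21795508]), 'tool_rot': array([-7.17351217e-01, -3.05792171e+00,  2.12127977e-03]), 'wrist_force': array([ 0.11201864,  0.18166989, -0.24463017]), 'torque': array([0.01454717, 0.03112986, 0.01245534]), 'grip_force': 0.0, 'gripper_width': 0.09291856340042445}
```

View pics/top0.png

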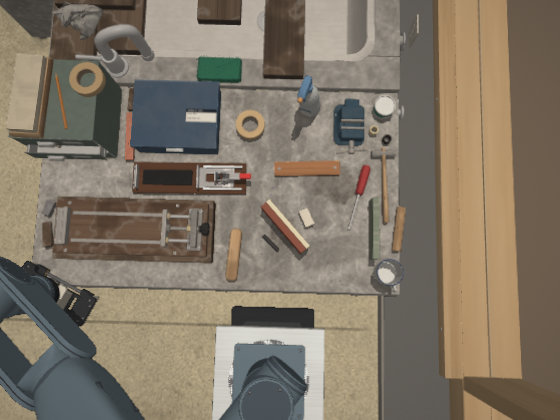

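View pics/side0.png

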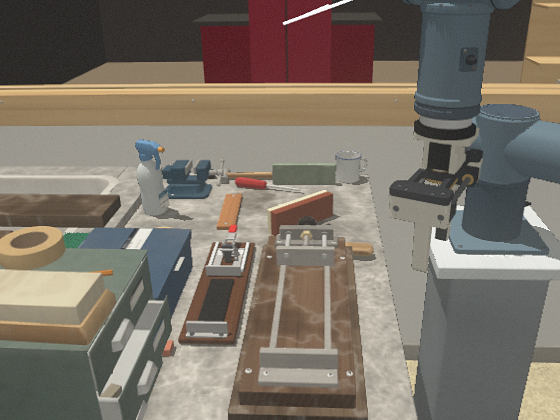

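The pictures show: 
- The stone is near top (285,227), cream face to the upper right and nagura at (306,217). 
- The stop is at (307,169), and the holder spans (134..250,178) with its red grip at (245,177). 
- The clip is at (271,243).

Next I'll measure them.

```bash
cat > m.py <<'E'
from h import *
z=np.load('top0.npz');im,d=z['im'],z['d'];C=cloud('top',d)
def rect(name,mask,box,zz,big=True):
    m=np.zeros(mask.shape,np.uint8);x0,y0,x1,y1=box;m[y0:y1,x0:x1]=mask[y0:y1,x0:x1]
    n,l,s,c=cv2.connectedComponentsWithStats(m)
    i=1+np.argmax(s[1:,4]);v,u=np.where(l==i)
    P=onplane('top',np.c_[u,v],zz)
    (cx,cy),(w,h),a=cv2.minAreaRect((P[:,:2]*1000).astype(np.float32))
    if w<h: a+=90;w,h=h,w
    hh=np.nanmedian(C[v,u,2])
    print(name,'c',round(cx,1),round(cy,1),'size',round(w,1),round(h,1),'long-axis angle',round(a%180,1),'z',hh.round(4),'n',len(u))
H=cv2.cvtColor(im,cv2.COLOR_RGB2HSV).astype(int);h,s,v=H[...,0],H[...,1],H[...,2]
Z=C[...,2]
print('bench z',np.nanmedian(Z[180:200,345:350]))
rect('stop',(Z>.005)&(h<20)&(s>100),(270,155,345,182),.010)
rect('stone top',(Z>.045),(258,195,315,258),.062)
rect('board',(Z>.009),(128,157,255,200),.014)
rect('pad',(v<45)&(Z>.01),(134,165,200,190),.020)
rect('grip',((h<6)|(h>174))&(s>170),(225,165,260,190),.050)
rect('nagura',(Z>.015),(296,206,318,232),.024)
rect('clip',(v<60),(260,232,282,254),.012)
ex=lambda b:[print(np.round(im[y,b[0]:b[2]:3].tolist(),0).tolist()) for y in range(b[1],b[3],8)]
print('tape',np.nanmax(Z[105:145,232:268]),'bottle',np.nanmax(Z[70:125,290:325]),C[108,308],'bluebox',np.nanmax(Z[80:155,135:220]), 'big vise',np.nanmax(Z[200:262,50:215]))
E
python3 m.py
python3 -c "
import cv2;i=cv2.imread('pics/top0.png');cv2.imwrite('pics/c1.png',cv2.resize(i[150:260,125:350],None,fx=3.5,fy=3.5,interpolation=cv2.INTER_CUBIC))"
```

```text
bench z 0.0015171398519515655
stop c 628.2 -94.4 size 198.6 43.6 long-axis angle 92.9 z 0.0114 n 863
stone top c 442.7 -30.6 size 179.8 35.1 long-axis angle 42.3 z 0.063 n 745
board c 589.0 256.7 size 360.0 101.3 long-axis angle 90.6 z 0.019 n 3573
pad c 586.7 326.5 size 147.2 42.2 long-axis angle 90.1 z 0.0222 n 661
grip c 591.9 90.9 size 26.8 15.1 long-axis angle 91.5 z 0.0518 n 46
nagura c 474.1 -94.3 size 52.3 29.0 long-axis angle 25.4 z 0.0239 n 171
clip c 397.3 9.4 size 54.9 6.3 long-axis angle 46.7 z 0.0111 n 17
tape 0.03531646724323512 bottle 0.2032428808949427 [ 0.79798061 -0.0924262   0.06953053] bluebox 0.10120744195178322 big vise 0.13313066414254227
```

View pics/c1.png

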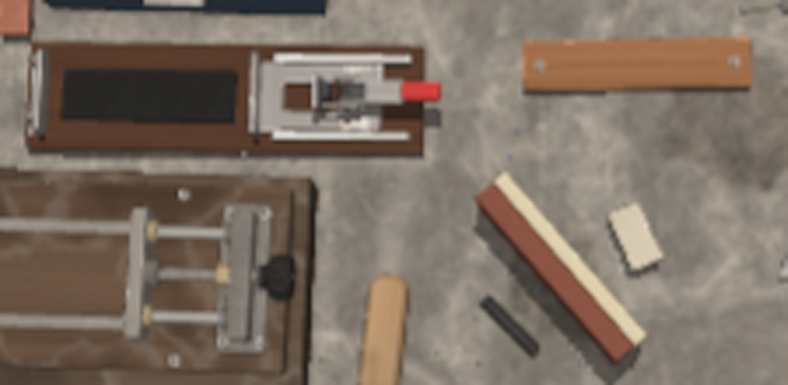

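The crop shows the latch closed: the red grip is at (421,91) in crop, at the holder's -y end. The stone stands clear of nagura and clip. All measured sizes match the given ones. I'll square the tool to the holder and go above the grip.

Call:
{"api": "move_arm", "payload": {
  "rows": "0 0 7.9 0 0 0 -1;0 0 7.9 0 0 0 -1;0 0 7.9 0 0 0 -1;0 0 7.9 0 0 0 -1;0 0 7.9 0 0 0 -1"
}}

```text
time_s: 0.6
eef_pos: [0.2443, 0.4924, 0.2181]
tool_rot: [-1.716, -2.631, 0.002]
wrist_force: [0.3, 0.0, 0.4]
gripper_width: 0.0929
grip_force: 0.0
```

Call:
{"api": "move_arm", "payload": {
  "rows": "0 0 7.9 0 0 0 -1;0 0 7.9 0 0 0 -1;0 0 7.9 0 0 0 -1;0 0 0 -33 29 5 -1;0 0 0 -33 29 5 -1"
}}

```text
time_s: 1.1
eef_pos: [0.3027, 0.4268, 0.2081]
tool_rot: [-2.21, -2.233, 0.001]
wrist_force: [0.4, -0.5, -1.3]
gripper_width: 0.0928
grip_force: 0.0
```

Call:
{"api": "move_arm", "payload": {
  "rows": "0 0 0 -33 29 5 0;0 0 0 -33 29 5 0;0 0 0 -33 29 5 0;0 0 0 -33 29 5 0;0 0 0 -33 29 5 0"
}}

```text
time_s: 1.6
eef_pos: [0.4498, 0.2615, 0.1832]
tool_rot: [-2.213, -2.229, 0.001]
wrist_force: [0.0, -0.6, 0.5]
gripper_width: 0.0574
grip_force: 0.0
```

Call:
{"api": "move_arm", "payload": {
  "rows": "0 0 0 -33 29 5 0;0 0 0 -33 29 5 0;0 0 0 -33 29 5 0;0 0 0 -33 29 5 0;0 0 0 0 0 0 0"
}}

```text
time_s: 2.1
eef_pos: [0.5689, 0.1274, 0.1622]
tool_rot: [2.218, 2.223, -0.002]
wrist_force: [-1.0, 0.5, -0.3]
gripper_width: 0.0465
grip_force: 0.0
```

```bash
cat >> h.py <<'E'
from scipy.spatial.transform import Rotation as R
def go(x,y,z,yaw):
    "shift in tool axes (mm) to reach world point (mm), and turn about tool z (deg) to bring tool y to heading yaw"
    s=r.get_state();M=R.from_rotvec(s['tool_rot']).as_matrix()
    h=np.degrees(np.arctan2(M[1,1],M[0,1]));p=s['eef_pos']*1000
    t=-((yaw-h+90)%180-90)
    print('t',round(s['time_s'],2),'at',p.round(1),'yaw',h.round(1),'tilt',np.degrees(np.arccos(-M[2,2])).round(2),'w',round(s['gripper_width']*1000,1),'j',np.round(s['joint_positions'],2),'F',s['wrist_force'].round(1))
    print('turn',t.round(1),'shift',(M.T@(np.array([x,y,z])-p)).round(1))
E
python3 - <<'E'
from h import *
go(592,89,36,0.6)
z=np.load('top0.npz');C=cloud('top',z['d']).reshape(-1,3)*1000
def mx(n,a,b,c,e):
    q=C[(C[:,0]>a)&(C[:,0]<b)&(C[:,1]>c)&(C[:,1]<e)];print(n,np.percentile(q[:,2],[50,99.5]).round(0))
mx('latch body',495,690,45,135);mx('bed front',485,540,280,370);mx('bed back',637,690,280,370)
mx('rail front',545,565,90,120);mx('rail back',615,640,90,120)
E
```

```text
t 2.1 at [568.9 127.4 162.2] yaw 0.1 tilt 0.1 w 46.5 j [ 0.03  0.36  1.54 -0.    1.25  0.03] F [-1.   0.5 -0.3]
turn -0.5 shift [-38.2  23.1 126.2]
latch body [ 3. 55.]
bed front [58. 93.]
bed back [61. 98.]
rail front [16. 28.]
rail back [17. 29.]
```

Call:
{"api": "move_arm", "payload": {
  "rows": "0 0 -0.5 -19 11.5 20 0;0 0 0 -19 11.5 20 0;0 0 0 0 0 25 0;0 0 0 0 0 25 0;0 0 0 0 0 0 0"
}}

```text
time_s: 2.6
eef_pos: [0.586, 0.0945, 0.0699]
tool_rot: [-2.2, -2.234, 0.009]
wrist_force: [-0.4, -0.0, 0.2]
gripper_width: 0.0469
grip_force: 0.0
```

Run:
```python
from h import *
go(592,89,36,0.6)
im,d=snap('side','s1');H=cv2.cvtColor(im,cv2.COLOR_RGB2HSV).astype(int)
m=((H[...,0]<6)|(H[...,0]>174))&(H[...,1]>170);m[:205]=0;m[250:]=0;m[:,:200]=0;m[:,260:]=0
v,u=np.where(m);print(u.mean(),v.mean(),len(u),onplane('side',[[u.mean(),v.mean()]],.046))
cv2.imwrite('pics/s1.png',cv2.resize(im[150:300,150:350,::-1],None,fx=3,fy=3))
```

```text
t 2.6 at [586.   94.5  69.9] yaw 0.9 tilt 0.47 w 46.9 j [-0.03  0.47  1.61  0.    1.07 -0.04] F [-0.4 -0.   0.2]
turn 0.3 shift [-5.6  6.2 33.9]
nan nan 0 [[nan nan nan]]<stdin>:5: RuntimeWarning: Mean of empty slice.
  ret = ret.dtype.type(ret / rcount)
```

View pics/s1.png

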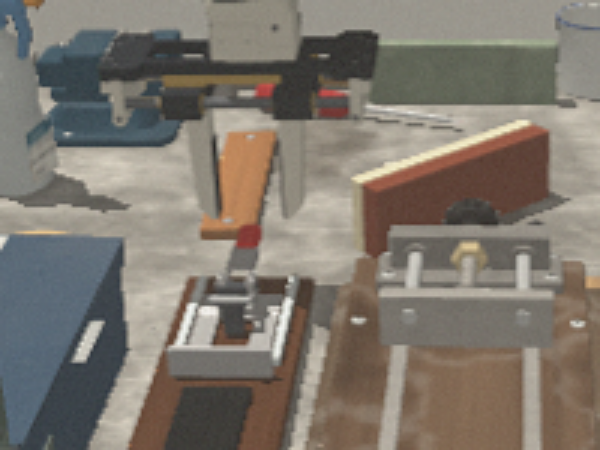

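The fingers straddle the red grip, seen at crop (248,237). I'll lower onto it and close lightly.

Call:
{"api": "move_arm", "payload": {
  "rows": "0 0 0 0 0 18 0;0 0 0 0 0 18 0;0 0 0 0 0 0 0;0 0 0 0 0 0 0.9;0 0 0 0 0 0 0.9",
  "squeeze": 8
}}

```text
time_s: 3.15
eef_pos: [0.5906, 0.0944, 0.0394]
tool_rot: [2.202, 2.238, 0.003]
wrist_force: [-0.4, 0.3, 0.1]
gripper_width: 0.0348
grip_force: 0.0
```

Call:
{"api": "move_arm", "payload": {
  "rows": "0 0 0 0 0 0 0.9;0 0 0 0 0 0 0.9;0 0 0 0 0 0 0.9;0 0 0 0 0 0 0.9;0 0 0 0 0 0 0.9"
}}

```text
time_s: 3.65
eef_pos: [0.5912, 0.0941, 0.0385]
tool_rot: [2.202, 2.237, 0.004]
wrist_force: [4.9, 1.8, 1.6]
gripper_width: 0.0156
grip_force: 8.0
```

```bash
python3 -c "
from h import *
go(592,89,36,0.6)"
```

```text
t 3.65 at [591.2  94.1  38.5] yaw 0.9 tilt 0.2 w 15.6 j [-0.03  0.51  1.63  0.    0.99 -0.04] F [4.9 1.8 1.6]
turn 0.3 shift [-5.2  0.8  2.5]
```

Call:
{"api": "move_arm", "payload": {
  "rows": "0 0 0 0 0 -8 0.9;0 0 0 1 0 -8 0.9;0 0 0 2 0 -8 0.9;0 0 0 3 0 -8 0.9;0 0 0 5 0 -8 0.9"
}}

```text
time_s: 4.15
eef_pos: [0.5908, 0.1055, 0.0779]
tool_rot: [2.203, 2.237, 0.004]
wrist_force: [7.4, 1.3, -4.0]
gripper_width: 0.0159
grip_force: 8.0
```

```bash
python3 -c "
from h import *
go(592,100,78,0.6)
im,d=snap('side')
cv2.imwrite('pics/s2.png',cv2.resize(im[150:300,150:350,::-1],None,fx=3,fy=3))"
```

```text
t 4.15 at [590.8 105.5  77.9] yaw 0.9 tilt 0.17 w 15.9 j [-0.01  0.47  1.59  0.    1.08 -0.03] F [ 7.4  1.3 -4. ]
turn 0.3 shift [-5.5  1.1 -0.1]
```

View pics/s2.png

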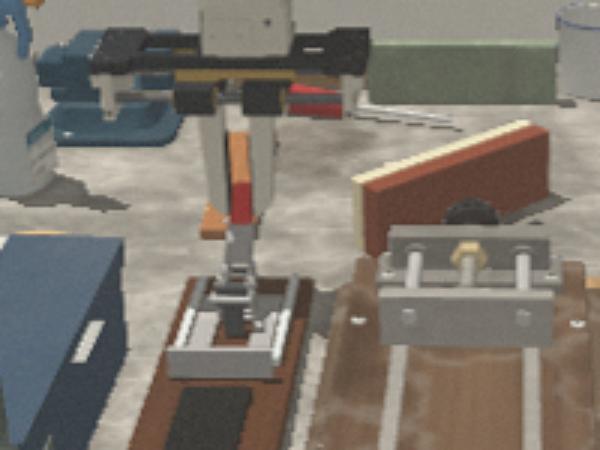

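The lever is up at about 0.65 rad, past centre, with the red grip between the fingers at crop (242,203). I'll release it and back off.

Call:
{"api": "move_arm", "payload": {
  "rows": "0 0 0 4 0 -6 0.9;0 0 0 4 0 -4 0.9;0 0 0 0 0 0 0;0 0 0 0 0 0 0;0 0 0 0 0 0 0"
}}

```text
time_s: 4.7
eef_pos: [0.5879, 0.1129, 0.0869]
tool_rot: [-2.203, -2.237, 0.003]
wrist_force: [-1.0, 0.2, 0.1]
gripper_width: 0.0353
grip_force: 0.0
```

Call:
{"api": "move_arm", "payload": {
  "rows": "0 0 0 0 0 -20 0;0 0 0 0 0 -40 0;0 0 0 -30 -10 -30 -0.4;0 0 0 -40 -30 0 -0.4;0 0 0 0 0 0 -0.4"
}}

```text
time_s: 5.2
eef_pos: [0.5471, 0.039, 0.1779]
tool_rot: [-2.207, -2.235, 0.005]
wrist_force: [-0.5, -0.1, 0.0]
gripper_width: 0.0638
grip_force: 0.0
```

```bash
python3 -c "
from h import *
im,d=snap('side')
cv2.imwrite('pics/s3.png',cv2.resize(im[150:350,150:350,::-1],None,fx=3,fy=3))
go(443,-31,100,132.3)
import math
print(r.get_state()['joint_positions'].round(2))"
```

```text
t 5.25 at [548.4  40.7 177.7] yaw 0.7 tilt 0.1 w 64.3 j [-0.13  0.29  1.6  -0.    1.26 -0.14] F [ 0.4  0.2 -0.4]
turn 48.4 shift [ -70.4 -106.2   77.9]
[-0.13  0.29  1.6  -0.    1.26 -0.14]
```

View pics/s3.png

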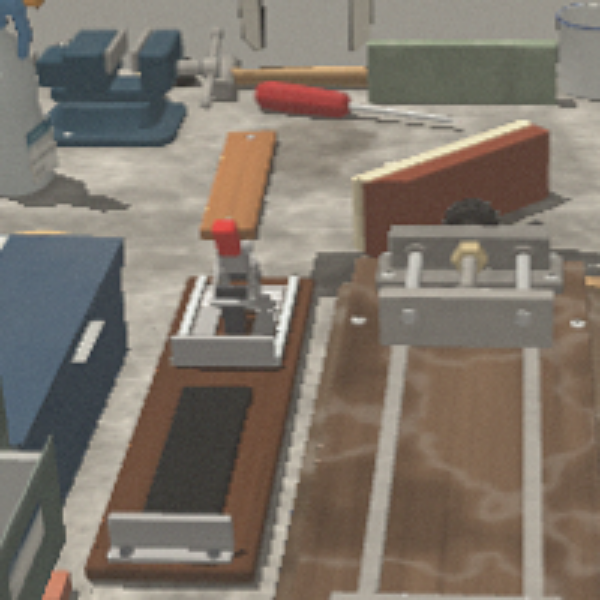

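The latch is open: the lever leans toward the bed and the grip is at crop (226,238). The jaw has slid back. Next is the stone.

Call:
{"api": "move_arm", "payload": {
  "rows": "0 0 8.1 0 0 0 -0.35;0 0 8.1 0 0 0 -0.35;0 0 8.1 0 0 0 -0.35;0 0 8.1 0 0 0 -0.35;0 0 8 0 0 0 -0.35"
}}

```text
time_s: 5.75
eef_pos: [0.5502, 0.0434, 0.1768]
tool_rot: [-2.844, -1.332, 0.002]
wrist_force: [0.2, 0.3, 0.5]
gripper_width: 0.0627
grip_force: 0.0
```

Call:
{"api": "move_arm", "payload": {
  "rows": "0 0 8 0 0 0 -0.35;0 0 0 0 0 0 -0.35"
}}

```text
time_s: 5.95
eef_pos: [0.5502, 0.0433, 0.1768]
tool_rot: [-2.927, -1.137, 0.002]
wrist_force: [-0.0, 0.8, -0.4]
gripper_width: 0.0627
grip_force: 0.0
```

```bash
python3 -c "
from h import *
go(443,-31,100,-47.7)"
```

```text
t 5.95 at [550.2  43.3 176.8] yaw -47.5 tilt 0.1 w 62.7 j [-0.12  0.29  1.59  0.    1.26  0.71] F [-0.   0.8 -0.4]
turn 0.2 shift [-129.2  -17.4   77. ]
```

Call:
{"api": "move_arm", "payload": {
  "rows": "0 0 0 -43 -5.8 25 -0.35;0 0 0 -43 -5.8 26 -0.35;0 0 0 -43 -5.8 26 -0.35;0 0 0 0 0 35 -0.35;0 0 0 0 0 0 -0.35"
}}

```text
time_s: 6.45
eef_pos: [0.4405, -0.0304, 0.0631]
tool_rot: [-2.922, -1.139, 0.01]
wrist_force: [0.0, 1.2, 1.2]
gripper_width: 0.0628
grip_force: 0.0
```

```bash
python3 -c "
from h import *
go(443,-31,28,-47.7)"
```

```text
t 6.45 at [440.5 -30.4  63.1] yaw -47.4 tilt 0.48 w 62.8 j [-0.32  0.25  1.98  0.    0.92  0.5 ] F [0.  1.2 1.2]
turn 0.3 shift [ 1.5  2.4 35. ]
```

Call:
{"api": "move_arm", "payload": {
  "rows": "0 0 0 1 1 18 -0.35;0 0 0 0 0 17 -0.35;0 0 0 0 0 0 -0.35;0 0 0 0 0 0 0.8;0 0 0 0 0 0 0.8",
  "squeeze": 30
}}

```text
time_s: 6.95
eef_pos: [0.447, -0.0312, 0.0325]
tool_rot: [2.926, 1.14, 0.002]
wrist_force: [-0.0, 0.1, 0.5]
gripper_width: 0.0509
grip_force: 0.0
```

Call:
{"api": "move_arm", "payload": {
  "rows": "0 0 0 0 0 0 0.8;0 0 0 0 0 0 0.8;0 0 0 0 0 0 0.8;0 0 0 0 0 0 0.8;0 0 0 0 0 0 0.8"
}}

```text
time_s: 7.45
eef_pos: [0.4469, -0.0317, 0.0321]
tool_rot: [2.926, 1.138, 0.003]
wrist_force: [1.4, -1.1, 5.7]
gripper_width: 0.0338
grip_force: 30.0
```

Call:
{"api": "move_arm", "payload": {
  "rows": "0 0 0 0 0 -10 0.8;0 0 0 0 0 -15 0.8;0 0 0 0 0 -20 0.8;0 0 0 0 0 -20 0.8;0 0 0 0 0 0 0.8"
}}

```text
time_s: 7.95
eef_pos: [0.4463, -0.0313, 0.0979]
tool_rot: [2.927, 1.138, 0.003]
wrist_force: [0.9, -0.5, -6.9]
gripper_width: 0.0336
grip_force: 30.0
```

```bash
python3 -c "
from h import *
go(580,-92,90,-177.1)"
```

```text
t 7.95 at [446.3 -31.3  97.9] yaw -47.5 tilt 0.13 w 33.6 j [-0.32  0.2   1.94  0.    1.    0.51] F [ 0.9 -0.5 -6.9]
turn -50.4 shift [ 57.6 135.    8.2]
```

Call:
{"api": "move_arm", "payload": {
  "rows": "0 0 8.1 0 0 0 0.8;0 0 8.1 0 0 0 0.8;0 0 8.1 0 0 0 0.8;0 0 8.1 0 0 0 0.8;0 0 8.1 0 0 0 0.8"
}}

```text
time_s: 8.45
eef_pos: [0.444, -0.0307, 0.0946]
tool_rot: [-3.14, -0.045, 0.006]
wrist_force: [-0.3, 0.5, -7.0]
gripper_width: 0.0339
grip_force: 30.0
```

Call:
{"api": "move_arm", "payload": {
  "rows": "0 0 8.1 0 0 0 0.8;0 0 8.1 0 0 0 0.8;0 0 8.1 0 0 0 0.8;0 0 8.1 0 0 0 0.8;0 0 8.1 0 0 0 0.8"
}}

```text
time_s: 8.95
eef_pos: [0.444, -0.0307, 0.0946]
tool_rot: [2.963, -1.044, -0.006]
wrist_force: [0.7, -0.1, -6.0]
gripper_width: 0.0339
grip_force: 30.0
```

Call:
{"api": "move_arm", "payload": {
  "rows": "0 0 8.1 0 0 0 0.8;0 0 8.1 0 0 0 0.8;0 0 8.1 0 0 0 0.8;0 0 8.1 0 0 0 0.8;0 0 8.1 0 0 0 0.8"
}}

```text
time_s: 9.45
eef_pos: [0.4439, -0.0307, 0.0946]
tool_rot: [2.417, -2.005, -0.006]
wrist_force: [0.1, -0.1, -6.3]
gripper_width: 0.0337
grip_force: 30.0
```

Call:
{"api": "move_arm", "payload": {
  "rows": "0 0 8.1 0 0 0 0.8;0 0 0 0 0 0 0.8;0 0 0 0 0 0 0.8"
}}

```text
time_s: 9.75
eef_pos: [0.4446, -0.0309, 0.0952]
tool_rot: [2.28, -2.159, -0.004]
wrist_force: [-0.4, 1.1, -6.3]
gripper_width: 0.0338
grip_force: 30.0
```

```bash
python3 -c "
from h import *
go(581,-97,98,-177.1)"
```

```text
t 9.75 at [444.6 -30.9  95.2] yaw -176.9 tilt 0.15 w 33.8 j [-0.32  0.2   1.94 -0.    1.    2.77] F [-0.4  1.1 -6.3]
turn 0.2 shift [  73.4 -132.6   -3.1]
```

Call:
{"api": "move_arm", "payload": {
  "rows": "0 0 0 24 -44 0 0.8;0 0 0 24 -44 0 0.8;0 0 0 25 -44 0 0.8;0 0 0 0 0 30 0.8;0 0 0 0 0 10 0.8"
}}

```text
time_s: 10.25
eef_pos: [0.5795, -0.0973, 0.053]
tool_rot: [2.278, -2.161, -0.007]
wrist_force: [-3.3, 1.4, -8.3]
gripper_width: 0.0339
grip_force: 30.0
```

Call:
{"api": "move_arm", "payload": {
  "rows": "0 0 0 0 0 10 0.8;0 0 0 0 0 0 0.8;0 0 0 0 0 0 0.8"
}}

```text
time_s: 10.55
eef_pos: [0.5802, -0.0968, 0.0467]
tool_rot: [2.278, -2.163, -0.0]
wrist_force: [0.1, -0.3, -7.6]
gripper_width: 0.0336
grip_force: 30.0
```

```bash
python3 -c "
from h import *
go(581,-97,34,-177.1)
im,d=snap('top');C=cloud('top',d);
cv2.imwrite('pics/t2.png',cv2.resize(im[140:240,240:380,::-1],None,fx=5,fy=5))"
```

```text
t 10.55 at [580.2 -96.8  46.7] yaw -177.0 tilt 0.0 w 33.6 j [-0.35  0.49  1.65  0.    1.    2.74] F [ 0.1 -0.3 -7.6]
turn 0.1 shift [ 0.3 -0.8 12.7]
```

View pics/t2.png

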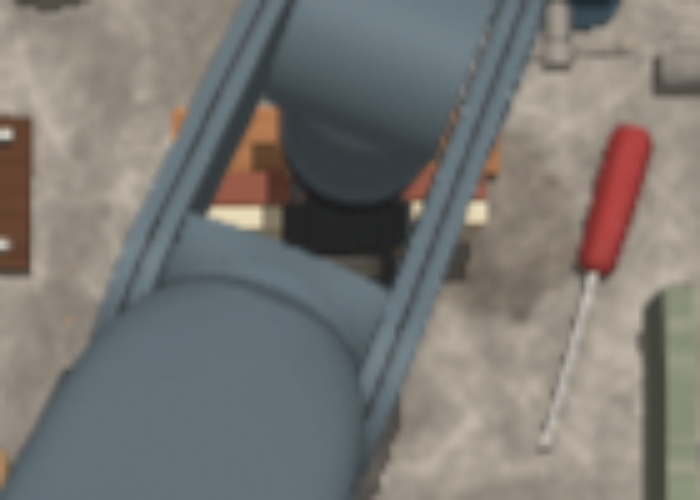

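The stone is held parallel to the stop, red-brown side toward it and cream toward the robot (cream strip at crop row 215). I'll lower it and move it up to the stop.

Call:
{"api": "move_arm", "payload": {
  "rows": "0 0 0 0 0 7 0.8;0 0 0 0 0 5 0.8;0 0 0 0 0 0 0.8;0 0 0 0 -3 0 0.8;0 0 0 0 0 0 0.8"
}}

```text
time_s: 11.1
eef_pos: [0.5842, -0.0971, 0.0345]
tool_rot: [-2.277, 2.164, -0.002]
wrist_force: [-0.1, -0.3, -5.9]
gripper_width: 0.0337
grip_force: 30.0
```

Call:
{"api": "move_arm", "payload": {
  "rows": "0 0 0 0 -2 0 0.8;0 0 0 0 0 0 0.8"
}}

```text
time_s: 11.3
eef_pos: [0.586, -0.097, 0.0345]
tool_rot: [-2.277, 2.164, -0.001]
wrist_force: [0.1, -0.2, -6.5]
gripper_width: 0.0339
grip_force: 30.0
```

Call:
{"api": "move_arm", "payload": {
  "rows": "0 0 0 0 -2 0 0.8;0 0 0 0 0 0 0.8"
}}

```text
time_s: 11.5
eef_pos: [0.5878, -0.0968, 0.0343]
tool_rot: [-2.277, 2.164, -0.001]
wrist_force: [0.3, -0.4, -6.3]
gripper_width: 0.0335
grip_force: 30.0
```

Call:
{"api": "move_arm", "payload": {
  "rows": "0 0 0 0 -1.5 0 0.8;0 0 0 0 0 0 0.8"
}}

```text
time_s: 11.7
eef_pos: [0.5892, -0.0967, 0.0343]
tool_rot: [-2.277, 2.164, -0.0]
wrist_force: [0.1, -0.3, -6.9]
gripper_width: 0.034
grip_force: 30.0
```

Call:
{"api": "move_arm", "payload": {
  "rows": "0 0 0 0 -1.5 0 0.8;0 0 0 0 0 0 0.8"
}}

```text
time_s: 11.9
eef_pos: [0.5899, -0.0965, 0.0341]
tool_rot: [2.276, -2.164, -0.002]
wrist_force: [-2.6, -0.0, -5.6]
gripper_width: 0.0335
grip_force: 30.0
```

Contact is felt (-2.6 N). I'll lower the last 2 mm, release and rise.

Call:
{"api": "move_arm", "payload": {
  "rows": "0 0 0 0 0 2 0.8;0 0 0 0 0 0.5 0.8;0 0 0 0 0 0 0.4;0 0 0 0 0 0 -0.3;0 0 0 0 0 0 -0.3"
}}

```text
time_s: 12.4
eef_pos: [0.5923, -0.0971, 0.0329]
tool_rot: [-2.276, 2.163, -0.006]
wrist_force: [-0.5, 0.5, -0.1]
gripper_width: 0.0456
grip_force: 0.0
```

Call:
{"api": "move_arm", "payload": {
  "rows": "0 0 0 0 0 0 -0.3;0 0 0 0 0 -15 -0.3;0 0 0 0 0 -30 -0.3;0 0 0 0 0 -35 -0.3;0 0 0 0 0 0 -0.3"
}}

```text
time_s: 12.9
eef_pos: [0.5945, -0.0979, 0.1174]
tool_rot: [-2.274, 2.161, -0.016]
wrist_force: [0.7, -0.0, 0.3]
gripper_width: 0.0605
grip_force: 0.0
```

Call:
{"api": "move_arm", "payload": {
  "rows": "0 0 0 0 30 0 1;0 0 0 0 30 0 1;0 0 0 0 30 0 1;0 0 0 0 0 0 1;0 0 0 0 0 0 1"
}}

```text
time_s: 13.4
eef_pos: [0.501, -0.1014, 0.1121]
tool_rot: [-2.276, 2.165, -0.002]
wrist_force: [-0.8, -0.2, -0.7]
gripper_width: 0.0249
grip_force: 0.0
```

```bash
python3 -c "
from h import *
go(545,-97,50,-177.1)
im,d=snap('top');im2,_=snap('side')
a=cv2.resize(im[140:240,240:380],(560,400));b=cv2.resize(im2[150:250,180:340],None,fx=3,fy=2)[:,:,:];b=cv2.resize(b,(560,300));cv2.imwrite('pics/t3.png',np.vstack([a[:300],b])[:,:,::-1])"
```

```text
t 13.4 at [ 501.  -101.4  112.1] yaw -177.1 tilt 0.1 w 24.9 j [-0.42  0.29  1.78  0.    1.07  2.67] F [-0.8 -0.2 -0.7]
turn -0.0 shift [ -2.2 -44.   62.2]
```

View pics/t3.png

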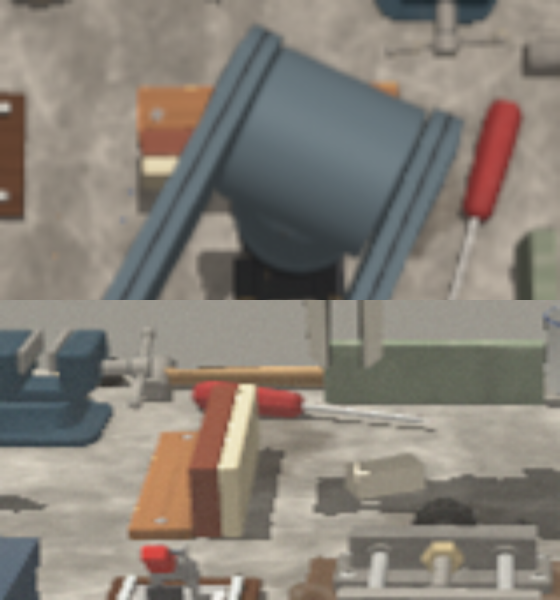

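The stone stands flush against the stop: the side view shows red-brown at the batten and cream facing the robot. I'll lower the shut fingers behind it and push at about 50 mm height.

Call:
{"api": "move_arm", "payload": {
  "rows": "0 0 0 -2 -18 10 1;0 0 0 0 -18 22 1;0 0 0 0 0 30 1;0 0 0 0 0 0 1;0 0 0 0 0 0 1",
  "squeeze": 20
}}

```text
time_s: 14.0
eef_pos: [0.5366, -0.0971, 0.0494]
tool_rot: [2.277, -2.164, -0.002]
wrist_force: [0.3, 0.5, 1.0]
gripper_width: 0.0004
grip_force: 0.0
```

Call:
{"api": "move_arm", "payload": {
  "rows": "0 0 0 0 -4 0 1;0 0 0 0 -4 0 1;0 0 0 0 -3 0 1;0 0 0 0 -3 0 1;0 0 0 0 -3 0 1"
}}

```text
time_s: 14.5
eef_pos: [0.5539, -0.0966, 0.0502]
tool_rot: [-2.277, 2.164, -0.001]
wrist_force: [0.2, -0.1, -0.7]
gripper_width: 0.0004
grip_force: 0.0
```

Call:
{"api": "move_arm", "payload": {
  "rows": "0 0 0 0 -3 0 1;0 0 0 0 -3 0 1;0 0 0 0 -3 0 1;0 0 0 0 -3 0 1;0 0 0 0 0 0 1"
}}

```text
time_s: 15.0
eef_pos: [0.5648, -0.0957, 0.0497]
tool_rot: [2.276, -2.164, -0.002]
wrist_force: [-3.8, -0.5, 3.3]
gripper_width: 0.0006
grip_force: 2.3
```

```bash
python3 -c "
from h import *
go(578,-97,50,-177.1)
im2,d=snap('side');C=cloud('side',d);cv2.imwrite('pics/t4.png',cv2.resize(im2[150:250,180:340],None,fx=4,fy=4)[:,:,::-1])"
```

```text
t 15.0 at [564.8 -95.7  49.7] yaw -177.1 tilt 0.1 w 0.6 j [-0.36  0.46  1.69 -0.    0.99  2.73] F [-3.8 -0.5  3.3]
turn 0.0 shift [  2.  -13.1  -0.3]
```

View pics/t4.png

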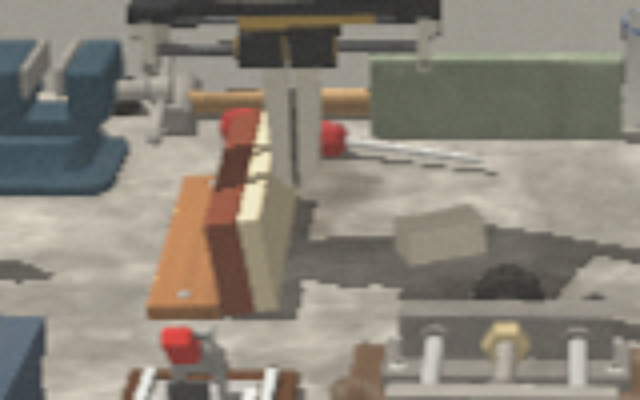

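The stone is tipping against the stop. I'll keep pushing.

Call:
{"api": "move_arm", "payload": {
  "rows": "0 0 0 0 -3 0 1;0 0 0 0 -3 0 1;0 0 0 0 -3 0 1;0 0 0 0 -3 0 1;0 0 0 0 0 0 1"
}}

```text
time_s: 15.55
eef_pos: [0.5785, -0.0954, 0.0499]
tool_rot: [-2.276, 2.164, -0.002]
wrist_force: [-1.0, -1.9, 2.5]
gripper_width: 0.0005
grip_force: 0.9
```

Call:
{"api": "move_arm", "payload": {
  "rows": "0 0 0 0 -3 0 1;0 0 0 0 -3 0 1;0 0 0 0 0 0 1;0 0 0 0 0 0 1;0 0 0 0 0 0 1"
}}

```text
time_s: 16.05
eef_pos: [0.5833, -0.0949, 0.0495]
tool_rot: [2.277, -2.164, -0.001]
wrist_force: [0.9, 0.1, 0.1]
gripper_width: 0.0004
grip_force: 0.0
```

Call:
{"api": "move_arm", "payload": {
  "rows": "0 0 0 0 0 -40 1;0 0 0 0 20 -45 0;0 0 0 0 45 0 -1;0 0 0 0 45 0 -1;0 0 0 0 45 0 -1"
}}

```text
time_s: 16.55
eef_pos: [0.4271, -0.1027, 0.135]
tool_rot: [-2.277, 2.164, -0.002]
wrist_force: [-0.9, -0.5, 0.3]
gripper_width: 0.0282
grip_force: 0.0
```

Call:
{"api": "move_arm", "payload": {
  "rows": "0 0 -8.5 0 0 0 -1;0 0 -8.5 0 0 0 -1;0 0 -8.5 0 0 0 -1;0 0 -8.5 0 0 0 -1;0 0 -8.5 0 0 0 -1"
}}

```text
time_s: 17.05
eef_pos: [0.4285, -0.1028, 0.1348]
tool_rot: [-2.91, 1.183, -0.001]
wrist_force: [-0.9, -0.6, 0.1]
gripper_width: 0.0682
grip_force: 0.0
```

Call:
{"api": "move_arm", "payload": {
  "rows": "0 0 -8.5 0 0 0 -1;0 0 -8.5 0 0 0 -1;0 0 -8.5 0 0 0 -1;0 0 -8.5 0 0 0 -1;0 0 -8.5 0 0 0 -1"
}}

```text
time_s: 17.55
eef_pos: [0.4285, -0.1027, 0.1348]
tool_rot: [-3.141, 0.048, -0.0]
wrist_force: [-0.5, 0.1, 0.6]
gripper_width: 0.093
grip_force: 0.0
```

Call:
{"api": "move_arm", "payload": {
  "rows": "0 0 -8.5 0 0 0 -1;0 0 -8.5 0 0 0 -1;0 0 -8.5 0 0 0 -1;0 0 -8.5 0 0 0 -1;0 0 -8.5 0 0 0 -1"
}}

```text
time_s: 18.05
eef_pos: [0.4285, -0.1028, 0.1348]
tool_rot: [2.945, 1.094, 0.0]
wrist_force: [-1.0, 0.3, 0.3]
gripper_width: 0.093
grip_force: 0.0
```

Call:
{"api": "move_arm", "payload": {
  "rows": "0 0 -8.5 0 0 0 -1;0 0 -8.5 0 0 0 -1;0 0 -8.5 0 0 0 -1;0 0 -8.5 0 0 0 -1;0 0 -8.5 0 0 0 -1"
}}

```text
time_s: 18.55
eef_pos: [0.4285, -0.1027, 0.1348]
tool_rot: [2.348, 2.087, 0.0]
wrist_force: [0.3, -0.1, -0.2]
gripper_width: 0.093
grip_force: 0.0
```

Call:
{"api": "move_arm", "payload": {
  "rows": "0 0 -8.5 0 0 0 -1;0 0 -1.5 0 0 0 -1;0 0 0 0 0 0 -1"
}}

```text
time_s: 18.85
eef_pos: [0.4285, -0.1027, 0.1348]
tool_rot: [2.168, 2.274, 0.0]
wrist_force: [-0.2, 0.1, 0.2]
gripper_width: 0.0932
grip_force: 0.0
```

```bash
cat > m2.py <<'E'
from h import *
def stone(box,zz,lo):
    im,d=snap('top');C=cloud('top',d);H=cv2.cvtColor(im,cv2.COLOR_RGB2HSV).astype(int)
    x0,y0,x1,y1=box;m=np.zeros(d.shape,np.uint8)
    q=(C[...,2]>lo)&(C[...,2]<.075)&(H[...,1]<110)&(H[...,2]>120);m[y0:y1,x0:x1]=q[y0:y1,x0:x1]
    m=cv2.morphologyEx(m,cv2.MORPH_OPEN,np.ones((3,3),np.uint8))
    n,l,s,c=cv2.connectedComponentsWithStats(m);i=1+np.argmax(s[1:,4]);v,u=np.where(l==i)
    P=onplane('top',np.c_[u,v],zz);(cx,cy),(w,h),a=cv2.minAreaRect((P[:,:2]*1000).astype(np.float32))
    if w<h:w,h,a=h,w,a+90
    print('stone',round(cx,1),round(cy,1),'size',round(w,1),round(h,1),'ang',round(a%180,1),'z',np.nanmedian(C[v,u,2]).round(4),np.nanpercentile(C[v,u,2],[5,95]).round(4),'rgb',np.median(im[v,u],0));return im
E
python3 -c "
from m2 import *
im=stone((265,145,345,190),.044,.03);go(615,-95,120,2.9)"
```

```text
stone 599.5 -89.1 size 179.6 47.3 ang 93.1 z 0.0602 [0.0365 0.0719] rgb [146. 133. 110.]
t 18.9 at [ 428.6 -102.8  134.8] yaw 2.7 tilt 0.01 w 92.5 j [-0.49  0.14  1.91  0.    1.09 -0.54] F [-0.5 -0.   0.9]
turn -0.2 shift [ -1.  186.6  14.8]
```

```bash
python3 -c "
from h import *
im,d=snap('top');C=cloud('top',d);cv2.imwrite('pics/t5.png',im[140:260,240:380,::-1])
for u in (280,290,300,333):
  print(u,[(v,tuple(int(t) for t in im[v,u]),(C[v,u]*1000).round().astype(int).tolist()[::2]) for v in range(156,188,2)])
"
```

```text
280 [(156, (137, 129, 119), [666, 5]), (158, (142, 133, 121), [658, 9]), (160, (146, 137, 127), [653, 5]), (162, (169, 122, 88), [645, 12]), (164, (134, 82, 60), [630, 49]), (166, (128, 73, 57), [622, 55]), (168, (166, 132, 107), [614, 65]), (170, (217, 201, 164), [606, 72]), (172, (151, 138, 114), [601, 71]), (174, (146, 134, 110), [596, 67]), (176, (146, 133, 109), [591, 62]), (178, (146, 133, 109), [588, 48]), (180, (145, 132, 109), [583, 39]), (182, (143, 131, 108), [578, 34]), (184, (143, 131, 108), [574, 25]), (186, (116, 107, 93), [569, 20])]
290 [(156, (140, 131, 120), [666, 8]), (158, (143, 135, 124), [661, -1]), (160, (149, 141, 129), [656, -3]), (162, (175, 120, 82), [645, 16]), (164, (134, 78, 59), [629, 54]), (166, (129, 73, 57), [622, 61]), (168, (191, 166, 137), [615, 65]), (170, (222, 208, 170), [607, 73]), (172, (143, 131, 108), [602, 67]), (174, (146, 133, 110), [597, 65]), (176, (147, 134, 110), [593, 55]), (178, (145, 132, 109), [588, 50]), (180, (146, 133, 110), [583, 43]), (182, (145, 132, 109), [580, 31]), (184, (143, 131, 108), [574, 28]), (186, (95, 89, 80), 
[... 422 characters left out ...]
48]), (180, (146, 133, 110), [584, 42]), (182, (145, 132, 109), [580, 32]), (184, (112, 114, 109), [477, 525]), (186, (99, 112, 118), [469, 548])]
333 [(156, (155, 148, 135), [671, -1]), (158, (158, 149, 138), [666, -4]), (160, (164, 139, 119), [658, 1]), (162, (157, 104, 73), [650, 8]), (164, (128, 73, 56), [632, 56]), (166, (134, 77, 61), [626, 59]), (168, (220, 204, 167), [619, 62]), (170, (187, 171, 140), [612, 67]), (172, (146, 133, 110), [607, 61]), (174, (146, 134, 110), [602, 58]), (176, (146, 133, 109), [596, 55]), (178, (146, 133, 110), [593, 42]), (180, (145, 132, 109), [588, 36]), (182, (145, 132, 109), [582, 37]), (184, (132, 120, 100), [577, 29]), (186, (73, 68, 62), [577, 0])]
```

The stone leans at about 33° from upright and stays there on its lower corner, so it hasn't gone over yet. I'll push again, a bit higher and further.

Call:
{"api": "move_arm", "payload": {
  "rows": "0 0 0 2 43 0 1;0 0 0 2 43 0 1;0 0 0 2 40 10 1;0 0 0 0 0 35 1;0 0 0 0 0 35 1"
}}

```text
time_s: 19.45
eef_pos: [0.5561, -0.0905, 0.0542]
tool_rot: [2.164, 2.274, 0.002]
wrist_force: [-0.6, -0.6, -1.0]
gripper_width: 0.0574
grip_force: 0.0
```

Call:
{"api": "move_arm", "payload": {
  "rows": "0 0 0 0 0 0 1;0 0 0 0 4 0 1;0 0 0 0 4 0 1;0 0 0 0 4 0 1;0 0 0 0 3 0 1"
}}

```text
time_s: 19.95
eef_pos: [0.5706, -0.0901, 0.0565]
tool_rot: [2.163, 2.274, 0.002]
wrist_force: [-0.1, 0.4, -0.2]
gripper_width: 0.0178
grip_force: 0.0
```

Call:
{"api": "move_arm", "payload": {
  "rows": "0 0 0 0 3 0 1;0 0 0 0 3 0 1;0 0 0 0 0 0 1"
}}

```text
time_s: 20.25
eef_pos: [0.5755, -0.0894, 0.055]
tool_rot: [2.164, 2.277, 0.0]
wrist_force: [-0.0, -0.2, -0.5]
gripper_width: 0.0005
grip_force: 0.0
```

Call:
{"api": "move_arm", "payload": {
  "rows": "0 0 0 0 3 0 1;0 0 0 0 3 0 1;0 0 0 0 0 0 1"
}}

```text
time_s: 20.55
eef_pos: [0.5815, -0.0891, 0.0548]
tool_rot: [2.164, 2.277, 0.0]
wrist_force: [-0.6, 0.0, -0.8]
gripper_width: 0.0007
grip_force: 0.0
```

Call:
{"api": "move_arm", "payload": {
  "rows": "0 0 0 0 3 0 1;0 0 0 0 3 0 1;0 0 0 0 0 0 1"
}}

```text
time_s: 20.85
eef_pos: [0.5875, -0.0888, 0.0548]
tool_rot: [2.164, 2.277, 0.0]
wrist_force: [0.2, -0.5, 0.2]
gripper_width: 0.0005
grip_force: 0.0
```

```bash
python3 -c "
from h import *
im,d=snap('top');C=cloud('top',d);go(600,-95,55,2.9)
for u in (280,286):
  print(u,[(v,tuple(int(t) for t in im[v,u]),(C[v,u]*1000).round().astype(int).tolist()[::2]) for v in range(150,188,2)])
"
```

```text
t 20.9 at [587.3 -88.8  54.8] yaw 2.9 tilt 0.0 w 0.4 j [-0.34  0.49  1.63 -0.    1.03 -0.39] F [-0.7 -0.9 -1.1]
turn 0.0 shift [-6.9 12.4 -0.2]
280 [(150, (105, 120, 126), [549, 510]), (152, (98, 110, 116), [544, 513]), (154, (75, 82, 85), [539, 516]), (156, (91, 102, 106), [535, 516]), (158, (104, 118, 124), [530, 519]), (160, (106, 120, 127), [526, 522]), (162, (106, 120, 126), [520, 527]), (164, (81, 91, 97), [516, 527]), (166, (59, 66, 70), [516, 512]), (168, (54, 60, 63), [515, 496]), (170, (53, 59, 62), [515, 477]), (172, (53, 59, 62), [515, 457]), (174, (92, 90, 81), [517, 431]), (176, (138, 127, 106), [592, 54]), (178, (150, 136, 113), [588, 47]), (180, (149, 136, 113), [583, 41]), (182, (112, 123, 125), [475, 550]), (184, (106, 120, 126), [471, 551]), (186, (104, 119, 125), [467, 553])]
286 [(150, (96, 108, 114), [550, 509]), (152, (68, 76, 80), [547, 502]), (154, (53, 59, 62), [549, 480]), (156, (53, 59, 62), [550, 459]), (158, (52, 58, 62), [550, 441]), (160, (62, 67, 68), [552, 417]), (162, (153, 120, 86), [645, 13]), (164, (133, 79, 60), [629, 54]), (166, (132, 75, 59), [622, 56]), (168, (195, 170, 139), [614, 67]), (170, (225, 213, 174), [607, 71]), (172, (148, 134, 110), [600, 75]), (174, (151, 137, 114), [597, 61]), (176, (150, 137, 113), [592, 56]), (178, (150, 137, 112), [588, 47]), (180, (149, 136, 112), [584, 40]), (182, (149, 136, 112), [579, 32]), (184, (107, 118, 121), [472, 548]), (186, (102, 115, 122), [467, 553])]
```

The fingers only just reach the stone here, so I'll push on.

Call:
{"api": "move_arm", "payload": {
  "rows": "0 0 0 0 3 0 1;0 0 0 0 3 0 1;0 0 0 0 0 0 1"
}}

```text
time_s: 21.2
eef_pos: [0.5936, -0.0885, 0.0549]
tool_rot: [2.164, 2.277, 0.001]
wrist_force: [-0.0, 0.4, 0.2]
gripper_width: 0.0004
grip_force: 0.0
```

Call:
{"api": "move_arm", "payload": {
  "rows": "0 0 0 0 3 0 1;0 0 0 0 3 0 1;0 0 0 0 0 0 1"
}}

```text
time_s: 21.5
eef_pos: [0.5996, -0.0882, 0.0548]
tool_rot: [2.164, 2.277, 0.0]
wrist_force: [0.4, -0.2, 0.3]
gripper_width: 0.0004
grip_force: 0.0
```

Call:
{"api": "move_arm", "payload": {
  "rows": "0 0 0 0 3 0 1;0 0 0 0 3 0 1;0 0 0 0 0 0 1"
}}

```text
time_s: 21.8
eef_pos: [0.6055, -0.0879, 0.0548]
tool_rot: [2.164, 2.277, 0.0]
wrist_force: [0.4, -0.0, -0.2]
gripper_width: 0.0004
grip_force: 0.0
```

```bash
python3 -c "
from h import *
im,d=snap('side');C=cloud('side',d);go(610,-95,55,2.9)
H=cv2.cvtColor(im,cv2.COLOR_RGB2HSV)
P=C.reshape(-1,3)*1000;c=im.reshape(-1,3)
k=(abs(P[:,0]-605)<60)&(P[:,1]<0)&(P[:,1]>-60)&(P[:,2]>5)&(P[:,2]<90)
for a in range(550,665,10):
  q=P[k&(abs(P[:,0]-a)<5)];print(a,len(q),np.percentile(q[:,2],[50,95]).round() if len(q) else '')
"
```

```text
t 21.85 at [605.3 -87.8  54.8] yaw 2.9 tilt 0.01 w 0.8 j [-0.33  0.51  1.58 -0.    1.05 -0.38] F [ 0.3 -1.  -0.3]
turn 0.0 shift [-7.4  4.4 -0.2]
550 0 
560 0 
570 0 
580 83 [33. 46.]
590 92 [41. 45.]
600 88 [41. 46.]
610 89 [42. 45.]
620 88 [41. 45.]
630 80 [42. 45.]
640 45 [43. 45.]
650 0 
660 0
```

The stone is now flat at about 44 mm height. I'll back off and measure.

Call:
{"api": "move_arm", "payload": {
  "rows": "0 0 0 0 0 -30 1;0 0 0 0 -10 -40 1;0 0 0 0 -45 -20 -1;0 0 0 0 -45 0 -1;0 0 0 0 -45 0 -1"
}}

```text
time_s: 22.35
eef_pos: [0.4592, -0.0953, 0.1456]
tool_rot: [2.162, 2.276, 0.001]
wrist_force: [0.6, 0.0, 0.0]
gripper_width: 0.0199
grip_force: 0.0
```

Call:
{"api": "move_arm", "payload": {
  "rows": "0 0 0 0 -30 0 -1;0 0 0 0 0 0 -1;0 0 0 0 0 0 -1"
}}

```text
time_s: 22.65
eef_pos: [0.4306, -0.097, 0.1454]
tool_rot: [2.165, 2.275, 0.001]
wrist_force: [-0.2, -0.0, -0.2]
gripper_width: 0.0435
grip_force: 0.0
```

```bash
python3 -c "
from m2 import *
im=stone((265,140,345,190),.044,.03);go(615,-95,120,2.9)
cv2.imwrite('pics/t6.png',cv2.resize(im[130:260,230:380,::-1],None,fx=4,fy=4))"
```

```text
stone 613.3 -87.9 size 178.8 61.1 ang 92.7 z 0.0453 [0.0401 0.0505] rgb [227. 215. 179.]
t 22.7 at [431.3 -97.1 145.4] yaw 2.9 tilt 0.12 w 48.0 j [-0.48  0.13  1.89  0.    1.12 -0.53] F [ 0.8  1.  -0.4]
turn -0.0 shift [ -7.  183.5  25.7]
```

View pics/t6.png

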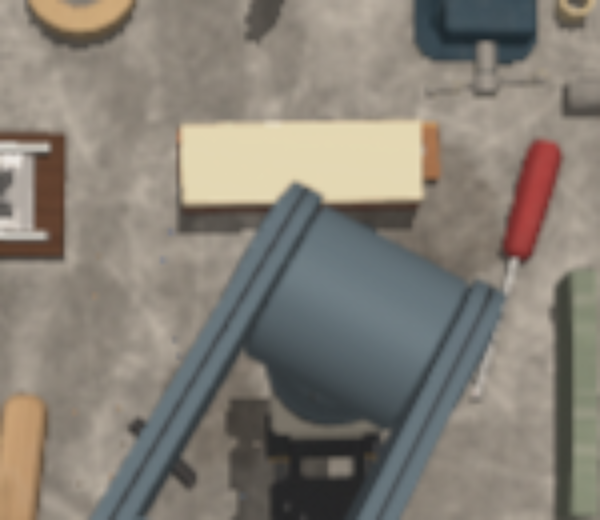

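The stone lies flat on the stop, cream up, centred at (613,-88). Before placing, I'll check the clearance beside the bed.

```bash
python3 -c "
from h import *
im,d=snap('top');C=cloud('top',d).reshape(-1,3)*1000
for a in range(470,720,6):
  q=C[(abs(C[:,0]-a)<3)&(abs(C[:,1]-326)<35)];print((a,len(q),q[:,2].mean().round(),np.percentile(q[:,2],97).round()),end=' ')
"
python3 -c "
from h import *
im,d=snap('side');C=cloud('side',d).reshape(-1,3)*1000
print('side')
for a in range(470,720,6):
  q=C[(abs(C[:,0]-a)<3)&(abs(C[:,1]-326)<35)]
  if len(q):print((a,len(q),q[:,2].mean().round(),np.percentile(q[:,2],97).round()),end=' ')
"
```

```text
(470, 50, np.float64(96.0), np.float64(125.0)) (476, 38, np.float64(87.0), np.float64(91.0)) (482, 50, np.float64(86.0), np.float64(92.0)) (488, 49, np.float64(86.0), np.float64(92.0)) (494, 50, np.float64(86.0), np.float64(92.0)) (500, 24, np.float64(82.0), np.float64(89.0)) (506, 43, np.float64(61.0), np.float64(64.0)) (512, 37, np.float64(58.0), np.float64(63.0)) side
(470, 113, np.float64(96.0), np.float64(122.0)) (476, 80, np.float64(90.0), np.float64(120.0)) (482, 72, np.float64(84.0), np.float64(86.0)) (488, 71, np.float64(84.0), np.float64(86.0)) (494, 69, np.float64(84.0), np.float64(86.0)) (500, 35, np.float64(84.0), np.float64(86.0)) (506, 41, np.float64(58.0), np.float64(60.0)) (512, 57, np.float64(57.0), np.float64(59.0)) (524, 21, np.float64(-0.0), np.float64(1.0)) (530, 72, np.float64(-0.0), np.float64(1.0)) (536, 106, np.float64(4.0), np.float64(14.0)) (542, 74, np.float64(14.0), np.float64(15.0)) (548, 67, np.float64(14.0), np.float64(15.0)) (554, 74, np.float64(13.0), np.float64(15.0)) (560, 89, np.float64(14.0), np.float64(19.0)) (566, 71, np.float64(19.0), np.floa
[... 639 characters left out ...]
oat64(79.0)) (656, 98, np.float64(24.0), np.float64(81.0)) (662, 569, np.float64(42.0), np.float64(89.0)) (668, 65, np.float64(88.0), np.float64(91.0)) (674, 67, np.float64(89.0), np.float64(90.0)) (680, 68, np.float64(89.0), np.float64(90.0)) (686, 72, np.float64(89.0), np.float64(90.0)) (692, 56, np.float64(89.0), np.float64(90.0)) (698, 49, np.float64(89.0), np.float64(91.0)) (704, 27, np.float64(89.0), np.float64(90.0)) (710, 19, np.float64(89.0), np.float64(90.0)) (716, 2, np.float64(88.0), np.float64(89.0)) <string>:5: RuntimeWarning: Mean of empty slice.
  ret = ret.dtype.type(ret / rcount)
Traceback (most recent call last):
IndexError: index -1 is out of bounds for axis 0 with size 0
```

The bed gap runs from x=515 (58 mm high) to x=655 (90 mm high box), which clears the fingers and the body. Now the pick.

Call:
{"api": "move_arm", "payload": {
  "rows": "0 0 0 0 45 5 -1;0 0 0 0 45 5 -1;0 0 0 0 46 5 -1;0 0 0 0 46 10 -1;0 0 0 0 0 0 -1"
}}

```text
time_s: 23.3
eef_pos: [0.6167, -0.0868, 0.1157]
tool_rot: [-2.161, -2.278, -0.0]
wrist_force: [-0.9, -0.2, 1.3]
gripper_width: 0.092
grip_force: 0.0
```

```bash
python3 -c "
from h import *
go(613.3,-87.9,18,2.7)"
```

```text
t 23.3 at [616.7 -86.8 115.7] yaw 3.0 tilt 0.1 w 92.0 j [-0.32  0.47  1.49  0.    1.19 -0.37] F [-0.9 -0.2  1.3]
turn 0.3 shift [-1.  -3.4 97.7]
```

Call:
{"api": "move_arm", "payload": {
  "rows": "0 0 0 0 0 30 -1;0 0 0.3 -1 -2 30 -1;0 0 0 0 0 25 -1;0 0 0 0 0 12 -1;0 0 0 0 0 0 -1"
}}

```text
time_s: 23.8
eef_pos: [0.6088, -0.088, 0.0208]
tool_rot: [-2.168, -2.269, 0.003]
wrist_force: [0.2, -0.5, 0.3]
gripper_width: 0.0929
grip_force: 0.0
```

```bash
python3 -c "
from h import *
go(613.3,-87.9,18,2.7)"
```

```text
t 23.8 at [608.8 -88.   20.8] yaw 2.6 tilt 0.23 w 92.9 j [-0.32  0.56  1.59 -0.    0.99 -0.37] F [ 0.2 -0.5  0.3]
turn -0.1 shift [-0.1  4.5  2.8]
```

Call:
{"api": "move_arm", "payload": {
  "rows": "0 0 0 0 2 1 -1;0 0 0 0 0 0 -1;0 0 0 0 0 0 -1"
}}

```text
time_s: 24.1
eef_pos: [0.6132, -0.0888, 0.0232]
tool_rot: [2.169, 2.27, 0.002]
wrist_force: [0.6, -0.2, -0.3]
gripper_width: 0.093
grip_force: 0.0
```

```bash
python3 -c "
from h import *
go(613.3,-87.9,18,2.7)"
```

```text
t 24.1 at [613.2 -88.8  23.2] yaw 2.6 tilt 0.15 w 93.0 j [-0.32  0.56  1.59 -0.    0.99 -0.37] F [ 0.6 -0.2 -0.3]
turn -0.1 shift [0.9 0.2 5.2]
```

Call:
{"api": "move_arm", "payload": {
  "rows": "0 0 0 1 0 5 -1;0 0 0 0 0 0 -1;0 0 0 0 0 0 0.1;0 0 0 0 0 0 0.5;0 0 0 0 0 0 0.5",
  "squeeze": 35
}}

```text
time_s: 24.6
eef_pos: [0.6121, -0.0875, 0.0169]
tool_rot: [2.17, 2.271, 0.0]
wrist_force: [0.4, 0.4, 0.1]
gripper_width: 0.0737
grip_force: 0.0
```

Call:
{"api": "move_arm", "payload": {
  "rows": "0 0 0 0 0 0 0.5;0 0 0 0 0 0 0.5;0 0 0 0 0 0 0.5;0 0 0 0 0 0 0.5;0 0 0 0 0 0 0.5"
}}

```text
time_s: 25.1
eef_pos: [0.6127, -0.0876, 0.017]
tool_rot: [2.17, 2.27, 0.001]
wrist_force: [3.0, -0.4, -1.0]
gripper_width: 0.062
grip_force: 35.0
```

```bash
python3 -c "
from h import *
go(613.3,-87.9,18,2.7)"
```

```text
t 25.1 at [612.7 -87.6  17. ] yaw 2.6 tilt 0.08 w 62.0 j [-0.32  0.57  1.59  0.    0.98 -0.37] F [ 3.  -0.4 -1. ]
turn -0.1 shift [-0.3  0.6 -1. ]
```

Call:
{"api": "move_arm", "payload": {
  "rows": "0 0 0 0 0 -15 0.5;0 0 0 0 0 -30 0.5;0 0 0 0 0 -40 0.5;0 0 0 0 0 -45 0.5;0 0 0 0 0 0 0.5"
}}

```text
time_s: 25.6
eef_pos: [0.6148, -0.0885, 0.1537]
tool_rot: [2.164, 2.265, 0.006]
wrist_force: [1.8, 0.2, -5.7]
gripper_width: 0.062
grip_force: 35.0
```

```bash
python3 -c "
from h import *
im,d=snap('top');C=cloud('top',d)*1000
P=C.reshape(-1,3)
def blk(n,y0,y1,zlo,zhi):
  k=(P[:,0]>530)&(P[:,0]<645)&(P[:,1]>y0)&(P[:,1]<y1)&(P[:,2]>zlo)&(P[:,2]<zhi);q=P[k];print(n,len(q),np.percentile(q,[3,50,97],axis=0).round(1).tolist())
blk('stop',395,450,30,48);blk('jaw',195,250,30,48)
H=cv2.cvtColor(im,cv2.COLOR_RGB2HSV).astype(int)
m=(H[...,2]<60)&(C[...,2]>12)&(C[...,2]<30)&(abs(C[...,0]-587)<40)&(abs(C[...,1]-326)<90)
m=cv2.morphologyEx(m.astype(np.uint8),cv2.MORPH_OPEN,np.ones((3,3)));v,u=np.where(m)
Q=onplane('top',np.c_[u,v],.02)*1000;print('pad',cv2.minAreaRect(Q[:,:2].astype(np.float32)))
im,d=snap('side');P=cloud('side',d).reshape(-1,3)*1000
blk('s stop',395,450,30,48);blk('s jaw',195,250,30,48)
for y in (300,340,380,420):
  q=P[(abs(P[:,1]-y)<6)&(P[:,2]>11)&(P[:,2]<17)&(P[:,0]>530)&(P[:,0]<645)];print(y,np.percentile(q[:,0],[1,99]))
go(587,326.5,145,0.6)"
```

```text
stop 65 [[553.9, 415.1, 31.5], [590.3, 417.5, 39.6], [620.0, 421.3, 44.6]]
jaw 57 [[554.8, 216.9, 31.1], [585.6, 220.3, 39.5], [621.2, 223.5, 45.1]]
pad ((587.4456176757812, 327.12506103515625), (43.291908264160156, 149.06837463378906), 1.5413589477539062)
s stop 228 [[551.0, 413.1, 30.5], [585.1, 418.0, 35.4], [616.8, 420.4, 38.3]]
s jaw 149 [[556.8, 215.9, 30.2], [588.4, 220.1, 34.9], [619.4, 223.4, 39.0]]
300 [537.89964932 631.81196086]
340 [537.8571404  632.31600359]
380 [537.74520015 630.95694166]
420 [536.57395807 630.75998236]
t 25.7 at [611.3 -87.4 147.1] yaw 2.6 tilt 0.03 w 62.1 j [-0.32  0.43  1.47 -0.    1.25 -0.37] F [-0.4 -0.9 -9. ]
turn 2.0 shift [414.6  -5.5   2. ]
```

```bash
python3 -c "
from h import *
im,d=snap('top');C=cloud('top',d)*1000
g=lambda v,u0,u1,z:[(u,int(im[v,u].sum()//3),C[v,u,2].round().astype(int),onplane('top',[[u,v]],z)[0,1].__mul__(1000).round().astype(int)) for u in range(u0,u1)]
print('left',*g(177,131,146,.02));print('right',*g(177,184,210,.02))
print('38mm plane: u135,136..',onplane('top',[[u,177] for u in (133,139,197,203)],.038)[:,1]*1000)
im,d=snap('side');C=cloud('side',d)*1000;H=cv2.cvtColor(im,cv2.COLOR_RGB2HSV).astype(int)
for x in (580,590):
  k=(abs(C[...,0]-x)<2.5)&(C[...,1]>190)&(C[...,1]<450)
  v,u=np.where(k);o=np.argsort(C[v,u,1])
  print(x,[(int(C[v[i],u[i],1]),int(C[v[i],u[i],2]),int(im[v[i],u[i]].mean())) for i in o[::4]])
"
```

```text
left (131, 136, np.int64(-4), np.int64(437)) (132, 143, np.int64(12), np.int64(434)) (133, 83, np.int64(17), np.int64(431)) (134, 150, np.int64(18), np.int64(428)) (135, 167, np.int64(46), np.int64(425)) (136, 128, np.int64(48), np.int64(422)) (137, 86, np.int64(36), np.int64(419)) (138, 78, np.int64(17), np.int64(416)) (139, 72, np.int64(14), np.int64(413)) (140, 71, np.int64(18), np.int64(410)) (141, 71, np.int64(15), np.int64(407)) (142, 61, np.int64(18), np.int64(404)) (143, 44, np.int64(24), np.int64(401)) (144, 40, np.int64(21), np.int64(398)) (145, 41, np.int64(18), np.int64(395))
right (184, 41, np.int64(20), np.int64(277)) (185, 40, np.int64(21), np.int64(274)) (186, 42, np.int64(20), np.int64(271)) (187, 41, np.int64(15), np.int64(267)) (188, 42, np.int64(21), np.int64(264)) (189, 43, np.int64(21), np.int64(261)) (190, 42, np.int64(18), np.int64(258)) (191, 42, np.int64(25), np.int64(255)) (192, 56, np.int64(14), np.int64(252)) (193, 69, np.int64(14), np.int64(249)) (194, 72, np.int64(18), np.int64(246)) (195, 72, np.int64(16), np.int64(243)) (196, 71, np.int64(12), np.int6
[... 1901 characters left out ...]
91, 21, 57), (294, 18, 59), (300, 20, 54), (304, 18, 60), (310, 20, 56), (316, 20, 56), (320, 18, 60), (325, 19, 57), (330, 18, 61), (333, 18, 62), (337, 21, 59), (341, 19, 60), (343, 18, 60), (351, 19, 59), (353, 21, 61), (359, 19, 60), (362, 19, 59), (367, 18, 57), (370, 20, 62), (378, 19, 57), (381, 20, 59), (386, 19, 70), (415, 38, 163), (416, 27, 111), (417, 17, 130), (418, 38, 195), (418, 22, 113), (418, 26, 113), (419, 26, 111), (419, 18, 133), (420, 29, 111), (421, 16, 191), (424, 14, 140), (426, 18, 181), (427, 12, 82), (428, 0, 88), (429, 11, 77), (430, 8, 67), (430, -5, 164), (431, -1, 137), (432, 0, 128), (433, 9, 66), (437, 0, 166), (442, 0, 155), (443, -1, 154), (446, -1, 156)]
```

Stop face is at y≈415 and the open jaw at y≈223, 192 mm apart, so the holder middle is at y≈319. The pad itself looks shifted to about 327. I'll aim for the stone at y≈321, x≈587.

Call:
{"api": "move_arm", "payload": {
  "rows": "0 0 2 0 0 0 0.5;0 0 0 40 -2 0 0.5;0 0 0 45 -2 0 0.5;0 0 0 45 -2 0 0.5;0 0 0 45 -2 0 0.5"
}}

```text
time_s: 26.3
eef_pos: [0.5998, 0.0888, 0.1436]
tool_rot: [-2.207, -2.229, 0.007]
wrist_force: [1.4, -0.1, -6.5]
gripper_width: 0.0616
grip_force: 35.0
```

Call:
{"api": "move_arm", "payload": {
  "rows": "0 0 0 45 -2 0 0.5;0 0 0 45 -2 0 0.5;0 0 0 45 -2 0 0.5;0 0 0 45 -2 0 0.5;0 0 0 45 -2 0 0.5"
}}

```text
time_s: 26.8
eef_pos: [0.5876, 0.3133, 0.1433]
tool_rot: [-2.208, -2.231, 0.009]
wrist_force: [0.2, -0.4, -7.0]
gripper_width: 0.0616
grip_force: 35.0
```

Call:
{"api": "move_arm", "payload": {
  "rows": "0 0 0 0 0 0 0.5;0 0 0 0 0 0 0.5;0 0 0 0 0 0 0.5"
}}

```text
time_s: 27.1
eef_pos: [0.5888, 0.311, 0.1445]
tool_rot: [-2.209, -2.232, 0.007]
wrist_force: [0.9, -1.1, -6.1]
gripper_width: 0.0617
grip_force: 35.0
```

```bash
python3 -c "
from h import *
go(587,321,30,0.6)
im,d=snap('top');C=cloud('top',d)*1000;P=C.reshape(-1,3);c=im.reshape(-1,3).astype(int)
k=(c.min(1)>110)&(c[:,0]-c[:,2]>30)&(P[:,2]>140)&(P[:,2]<200)&(abs(P[:,1]-320)<130)&(P[:,0]<650);q=P[k];print(len(q),np.percentile(q,[1,50,99],axis=0).round(1).tolist())"
```

```text
t 27.1 at [588.8 311.  144.5] yaw 0.6 tilt 0.26 w 61.7 j [ 0.32  0.52  1.33 -0.    1.3   0.31] F [ 0.9 -1.1 -6.1]
turn -0.0 shift [ 10.2  -1.2 114.5]
641 [[559.3, 220.8, 166.7], [584.8, 258.9, 173.5], [620.9, 398.1, 179.4]]
```

Call:
{"api": "move_arm", "payload": {
  "rows": "0 0 0 5 0 0 0.5;0 0 0 5 -1 0 0.5;0 0 0 0 0 30 0.5;0 0 0 0 0 30 0.5;0 0 0 0 0 0 0.5"
}}

```text
time_s: 27.65
eef_pos: [0.5853, 0.3208, 0.0821]
tool_rot: [-2.208, -2.229, 0.013]
wrist_force: [-1.0, -1.1, -7.0]
gripper_width: 0.0619
grip_force: 35.0
```

Call:
{"api": "move_arm", "payload": {
  "rows": "0 0 0 0 0 0 0.5;0 0 0 0 0 0 0.5"
}}

```text
time_s: 27.85
eef_pos: [0.5903, 0.3227, 0.0889]
tool_rot: [2.209, 2.232, 0.005]
wrist_force: [0.4, 0.9, -6.9]
gripper_width: 0.0619
grip_force: 35.0
```

```bash
python3 -c "
from h import *
go(587,321,30,0.6)"
```

```text
t 27.85 at [590.3 322.7  88.9] yaw 0.6 tilt 0.21 w 61.9 j [0.33 0.57 1.38 0.   1.18 0.32] F [ 0.4  0.9 -6.9]
turn -0.0 shift [-1.7 -3.5 58.9]
```

Call:
{"api": "move_arm", "payload": {
  "rows": "0 0 0 -1.5 -3 15 0.5;0 0 0 0 0 15 0.5;0 0 0 0 0 12 0.5;0 0 0 0 0 8 0.5;0 0 0 0 0 0 0.5"
}}

```text
time_s: 28.35
eef_pos: [0.5849, 0.3204, 0.0351]
tool_rot: [-2.209, -2.232, 0.004]
wrist_force: [-0.2, 0.3, -7.3]
gripper_width: 0.0618
grip_force: 35.0
```

Call:
{"api": "move_arm", "payload": {
  "rows": "0 0 0 0 0 0 0.5;0 0 0 0 0 0 0.5"
}}

```text
time_s: 28.55
eef_pos: [0.5865, 0.321, 0.0375]
tool_rot: [2.209, 2.233, 0.002]
wrist_force: [-0.1, -0.4, -7.3]
gripper_width: 0.062
grip_force: 35.0
```

```bash
python3 -c "
from h import *
go(587,321,27,0.6)"
```

```text
t 28.55 at [586.5 321.   37.5] yaw 0.6 tilt 0.08 w 62.0 j [ 0.33  0.62  1.44 -0.    1.08  0.32] F [-0.1 -0.4 -7.3]
turn 0.0 shift [ 0.   0.5 10.5]
```

Call:
{"api": "move_arm", "payload": {
  "rows": "0 0 0 0 0 4 0.5;0 0 0 0 0 3 0.5;0 0 0 0 0 1.5 0.5;0 0 0 0 0 0 0.5;0 0 0 0 0 0 0.5"
}}

```text
time_s: 29.05
eef_pos: [0.5858, 0.3207, 0.0282]
tool_rot: [-2.21, -2.233, 0.0]
wrist_force: [0.1, -0.3, -7.5]
gripper_width: 0.0618
grip_force: 35.0
```

Call:
{"api": "move_arm", "payload": {
  "rows": "0 0 0 0 0 1 0.5;0 0 0 0 0 1 0.5;0 0 0 0 0 0 0.5"
}}

```text
time_s: 29.35
eef_pos: [0.586, 0.3208, 0.0271]
tool_rot: [2.21, 2.233, 0.001]
wrist_force: [-1.2, -0.0, 0.4]
gripper_width: 0.0616
grip_force: 35.0
```

The bed now carries the stone (wrist load is zero at z=27). I'll open to about 78 mm and rise.

Call:
{"api": "move_arm", "payload": {
  "rows": "0 0 0 0 0 0 -0.1;0 0 0 0 0 0 -0.6;0 0 0 0 0 0 -0.65;0 0 0 0 0 0 -0.65;0 0 0 0 0 0 -0.65"
}}

```text
time_s: 29.85
eef_pos: [0.5862, 0.3208, 0.0265]
tool_rot: [2.21, 2.233, 0.001]
wrist_force: [0.5, -0.7, 0.8]
gripper_width: 0.0764
grip_force: 0.0
```

Call:
{"api": "move_arm", "payload": {
  "rows": "0 0 0 0 0 -10 -0.65;0 0 0 0 0 -20 -0.65;0 0 0 0 0 -40 -0.65;0 0 0 0 0 -40 -0.65;0 0 0 0 0 -40 -0.65"
}}

```text
time_s: 30.35
eef_pos: [0.5857, 0.3207, 0.1785]
tool_rot: [2.21, 2.233, 0.001]
wrist_force: [0.2, 0.5, -0.7]
gripper_width: 0.0764
grip_force: 0.0
```

Call:
{"api": "move_arm", "payload": {
  "rows": "0 0 0 -45 0 0 -0.65;0 0 0 -45 -20 0 -0.65;0 0 0 -45 -20 0 -0.65;0 0 0 -45 -20 0 -0.65;0 0 0 -45 -20 0 -0.65"
}}

```text
time_s: 30.85
eef_pos: [0.5073, 0.0934, 0.1772]
tool_rot: [2.208, 2.233, 0.001]
wrist_force: [0.3, -0.9, 0.6]
gripper_width: 0.0766
grip_force: 0.0
```

```bash
python3 -c "
from m2 import *
im=stone((130,160,215,195),.054,.04)
go(500,60,180,0.6)
im,d=snap('side','fin');C=cloud('side',d)*1000;P=C.reshape(-1,3);c=im.reshape(-1,3).astype(int)
k=(abs(P[:,0]-587)<40)&(P[:,2]>45)&(P[:,2]<65)&(P[:,1]>200)&(P[:,1]<430);q=P[k];print(len(q),np.percentile(q,[2,50,98],axis=0).round(1).tolist())
H=cv2.cvtColor(im,cv2.COLOR_RGB2HSV).astype(int)
m=((H[...,0]<6)|(H[...,0]>174))&(H[...,1]>150)&(C[...,1]>100)&(C[...,1]<230)&(C[...,0]>540)&(C[...,0]<640);print('grip',m.sum(),np.median(C[m],0).round())
"
```

```text
stone 587.5 341.4 size 148.5 63.5 ang 91.5 z 0.0562 [0.0503 0.0612] rgb [220. 204. 168.]
t 30.9 at [504.3  87.7 176.8] yaw 0.5 tilt 0.3 w 76.9 j [-0.04  0.23  1.69 -0.    1.23 -0.05] F [-3.5 -3.7 -0.8]
turn -0.1 shift [-27.6  -4.5  -3.1]
1973 [[553.0, 233.5, 46.6], [582.5, 335.6, 53.4], [612.9, 407.3, 55.5]]
grip 38 [588. 197.  90.]
```

Call:
{"api": "move_arm", "payload": {
  "rows": "0 0 0 -45 -20 0 -0.65;0 0 0 -45 0 0 -0.65;0 0 0 -45 0 0 -0.65;0 0 0 0 0 0 -0.65;0 0 0 0 0 0 -0.65"
}}

```text
time_s: 31.45
eef_pos: [0.4901, -0.0408, 0.1769]
tool_rot: [2.212, 2.23, 0.001]
wrist_force: [0.5, 1.0, 0.1]
gripper_width: 0.0769
grip_force: 0.0
```

```bash
python3 -c "
from m2 import *
im=stone((125,160,215,195),.054,.047)
print([(u,im[177,u].tolist()) for u in list(range(132,142))+list(range(196,206))],onplane('top',[[136,177],[199,177]],.054)[:,1])
go(500,60,180,0.6)"
```

```text
stone 588.1 320.4 size 179.2 63.5 ang 91.5 z 0.0562 [0.0513 0.0612] rgb [222. 207. 171.]
[(132, [146, 138, 127]), (133, [98, 77, 65]), (134, [152, 145, 138]), (135, [168, 161, 154]), (136, [128, 123, 118]), (137, [205, 191, 166]), (138, [219, 204, 168]), (139, [220, 205, 168]), (140, [220, 205, 168]), (141, [220, 205, 168]), (196, [227, 215, 177]), (197, [188, 172, 141]), (198, [108, 93, 76]), (199, [79, 54, 41]), (200, [94, 70, 56]), (201, [155, 146, 139]), (202, [139, 133, 127]), (203, [125, 120, 115]), (204, [161, 154, 147]), (205, [174, 167, 159])] [0.41184428 0.22523894]
t 31.5 at [489.9 -39.8 176.7] yaw 0.5 tilt 0.05 w 76.8 j [-0.31  0.19  1.74  0.    1.22 -0.32] F [-0.2 -0.9 -0.1]
turn -0.1 shift [99.7 11.  -3.2]
```

The stone lies flat at (588,320), cream up and between stop and jaw. The lever is open and the arm is clear, so I'm handing in.

```bash
python3 -c "
from workcell import r
print(r.finish_job())"
```

```text
the job is handed in; nothing more can be done
None
```

I handed the job in at about 31.5 s; no verdict came back. The latch is open, and the stone was tipped over the stop on the second push and released. It now lies cream face up, squarely in the holder's bed between end stop and jaw, about 1 mm from their midpoint by my last measurement.

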